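# Shake up a soil sample on the touch mixer and set it out for measuring

### The arm

A 7-joint arm with a two-finger parallel gripper is mounted at the origin on the work surface. World frame = base frame: x ahead of the robot, y to its left, z up, the work surface at z = 0. Lengths are in m, angles in rad, forces in N, time in s.
With the tool pointing down it reaches from about 0.4 to 0.85 m from the base axis. Payload 4.5 kg.
Tool frame: the origin (TCP) lies midway between the tips of the shut fingers; the grasp point (between the pads) lies 19 mm behind it; z points along the fingers, y is the line along which they close (so a half turn about z gives the same grasp; the last joint's range is limited). The gripper opens to 88 mm and grips with 3 to 60 N. Pads are 18 mm wide; open, the fingers measure 123 mm over their backs; the gripper's body (75 mm by 187 mm) begins 45 mm behind the grasp point.
Start: joints at [-1.232, 0.689, -0.195, 1.565, 0.157, 0.902, -0.215], TCP at [0.188, 0.596, 0.239] pointing down, gripper open.
Joint ranges: [-3.01, 3.01], [-0.46, 2.08], [-1.47, 1.51], [0.13, 2.56], [-1, 4.14], [0.04, 2.09], [-2.66, 2.66]. Speed limits (rad/s): [2.57, 2.57, 3.14, 3.14, 3.14, 3.14, 3.14].

### API

Orientations are given as a unit quaternion [w, x, y, z].
In Python, from bench import robot, cams gives the robot as it stands.
- The arm moves only by the tool servo_tool, never from a script. Its argument "targets" is one flat list of numbers, 6 for each row, row after row: the shift along the tool's x, y, z scaled (see below), then the turn, a rotation vector about the tool's x, y, z scaled (see below). In form: [tx, ty, tz, ax, ay, az, tx, ty, tz, ax, ay, az, ...]. A call has 1 to 20 rows; each row is the pose to reach, as a shift and turn from the pose commanded when the call began, along the tool's axes at that moment; what a row does not reach only later rows make up. The controller multiplies each number of a shift by 0.08 m and each number of a turn by pi/2 rad. A row lasts 1/8 s, in which the tool goes at most 62.5 mm and 10.7 degrees, less where a joint would pass 70% of its speed; a pose out of reach is approached as far as the arm can. A call with a number of a shift or a turn outside -1 to 1 is refused whole. A call with a gripper value outside its range is refused whole. "claw" is the closure, from 0 (fully open) to 1 (shut), set as the call begins (left out, the last holds). The fingers move at their own pace and stop on an object; "newtons" is the grip in N (left out, the last holds). Time passes only in rows, so rows that repeat a pose let the fingers close. It gives the time, the measured TCP pose, the force, the opening and the grip force at its end, in the units of the state.
- robot.get_state(): the state, without advancing time (a new reading comes with each control period).
- cams.camera(name): name is "scene" or "top" or "wrist"; returns the picture (384x512x3 uint8, blue, green, red); there is no depth.
- cams.camera_params(name): a dict with "mtx" (3x3 intrinsics, pixels), "distortion" ([k1, k2, p1, p2, k3] as OpenCV has them; the pictures are not rectified), "world_to_cam" (4x4, takes a point from world to camera coordinates); the wrist camera has in their place "mount" (4x4, takes a point from camera to tool coordinates, whose origin is the TCP and whose axes are the flange's). Camera axes: x right, y down, z forward; pixel columns grow to the right and rows downward; lengths in m; the calibration is good to about 2 mm. A picture is of the moment at which its call begins: read the wrist's pose just before it. camera_params takes no time and is no camera call.
- robot.hand_in(): hands the job in; it is judged then, once.
The state is a dict: "t": time; "joints": joint angles; "dq": joint speeds; "joint_efforts": joint torques, N m; "eef_pos": TCP position; "tool_rot": TCP orientation; "wrist_force": force on the tool from outside, world axes, zero at the start; "moment": the same for the moment, N m; "finger_gap": finger opening in m; "grip_force": force on a finger pad.
Only numpy, scipy, OpenCV 4.12 (cv2) and the standard library are available. Lean on these libraries where they do the work, as an engineer would, in place of code of your own. Each camera call takes 0.05 s, during which the arm holds its last target. There are 200 camera calls.

### The job

Take the wide screw-cap sample jar out of the crate, hold it upright on the middle of the touch mixer's sprung pad and press the pad fully down for about three seconds without a break. Then set the jar down (do not drop it) upright on the ring marked on the electrode stand's base plate and let go of it. Leave the other things where they are.

Things in the scene. Friction and masses are not known exactly. Their poses are not given: they have to be found in the camera images.
- jar_mid (a point): centre (half-way up) of the sample jar: a round amber glass jar with straight sides, 54 mm in diameter and 95 mm tall, its flat white cap (51 mm diameter) being the top 18 mm; the straight side to grip runs from the foot to 73 mm above it. About 0.18 to 0.35 kg. Its axis z points up. It stands in one of the crate's three cells, which one varies; the other two hold a slim narrow-necked bottle and a lower square bottle of the same materials.
- sample_jar: the same sample jar; origin at the centre of its underside, z up along its axis.
- crate: grey open sample crate, fixed, 255 mm (its x) by 90 mm (its y), 36 mm tall, walls and floor 5 mm thick, with three equal cells in a row along its x (cell centres about 80 mm apart). Origin at the centre of its underside. The jar stands 60 mm proud of its rim, on a floor 5 mm above the table. Fingers do not fit between jar and cell wall, so grip above the rim; there is free room on both sides of the row (along the crate's y).
- mixer: white touch mixer, fixed, 160 mm (its x) by 130 mm (its y), housing top 98 mm above the table, with a round black sprung pad on top. Origin at the centre of its underside.
- pad_top (a point): centre of the top face of the mixer's round rubber pad (84 mm diameter, flat), about 124 mm above the table at rest; moves down with the pad.
- mixer_pad (a joint): how far the pad is pushed straight down, in m: 0 at rest, 0.010 fully down on its stop. It resists with about 3 N at first and 8.5 N fully down, and springs back when released; the jar's own weight sinks it less than 1 mm.
- stand: electrode stand, fixed: grey base plate 260 mm (its x) by 150 mm (its y), 14 mm thick, with an upright steel rod, 224 mm high above the table, that carries a wooden electrode holder (60 mm wide, from 161 to 189 mm height) and two electrodes (ends 85 mm above the table) at 110 mm from the centre in +x. Origin at the centre of its underside.
- ring_mark (a point): centre of the black ring (84 mm across) marked on the top face of the stand's base plate, 14 mm above the table; it lies 165 mm from the rod.
- slim_bottle: bystander in the crate: slim amber bottle 42 mm in diameter, 100 mm tall, narrow neck; origin at its underside.
- square_bottle: bystander in the crate: square amber bottle 46 by 46 mm, 76 mm tall; origin at its underside.
- scoop: bystander: sampling spoon 170 mm long lying on the table; leave it.
- marker: bystander: white marker pen about 110 mm long lying on the table; leave it.
- dish: bystander: white dish 60 mm in diameter, 14 mm high; leave it.
- beaker: bystander: glass beaker 84 mm in diameter, 105 mm tall; leave it.
- wash_bottle: bystander: wash bottle 68 mm in diameter, 225 mm tall with a bent spout; leave it.

How it is judged:
On the way:
1. the jar, upright (within 0.15 rad) and centred on the pad within 20 mm, presses the pad fully down (at least 8.5 of its 10 mm) for 2 s without a break (value of joint mixer_pad above 0.0085 m and contact force between sample_jar and mixer above 4 N and contact force between the fingers and sample_jar above 1 N and horizontal distance between jar_mid and pad_top below 0.02 m and angle between jar_mid's own z axis and vertical below 0.15 rad), for 2 s.
At the end, for the whole second after the job is handed in: the jar stands upright (within 0.1 rad) at rest on the stand's base plate, its centre within 25 mm of the ring's centre, released; the mixer pad is back up (within 2 mm) (horizontal distance between jar_mid and ring_mark below 0.025 m and angle between sample_jar's own z axis and vertical below 0.1 rad and z of sample_jar in the frame of ring_mark below 0.004 m and contact force between sample_jar and stand above 0.5 N and linear speed of sample_jar below 0.02 m/s and value of joint mixer_pad below 0.002 m); the robot touches nothing.
It fails at once if the jar is dropped (falls free of the fingers faster than 0.6 m/s) (contact force between the fingers and sample_jar below 0.05 N and linear speed of sample_jar above 0.6 m/s).
It fails at once if a bystander is moved more than 50 mm or a standing one tipped over (0.6 rad) (distance of any of slim_bottle, square_bottle, scoop, marker, dish, beaker, wash_bottle from where it was at the start of the episode above 0.05 m or angle between any of slim_bottle, square_bottle, beaker, wash_bottle's own z axis and vertical above 0.6 rad).
It also fails if it takes over 64 s, if anything falls off the work surface, if the arm or the gripper's body presses on something with over 40 N, if the wrist force passes 120 N, or if a joint passes its speed limit or range.

## Working session

There is one attempt and no reset: what is moved stays moved. The work goes in short steps, Python scripts to look and compute and a tool call to move; the robot and the scene stay as the last step left them, time stands still between calls to the robot, and variables do not carry over. Pictures are saved under pics/ and viewed, at most 10 in all, crops included, and the job is handed in when it is done.

Besides the shell and the picture viewer there is one more tool, called after "Request:" by a JSON object that holds its "fn" and its "kwargs", one argument or row to a line. servo_tool: Moves the arm, as the interface text tells. Shifts and turns lie within -1 to 1; 1 stands for 0.08 m of shift or pi/2 rad of turn. Its arguments: {"type":"object","properties":{"targets":{"type":"array"},"claw":{"type":"number"},"newtons":{"type":"number"}},"required":["targets"]}

```bash
mkdir -p pics; cat > h.py <<'E'
import numpy as np, cv2
from bench import robot, cams
def ray(p, uv):
    M=np.array(p["world_to_cam"]); n=cv2.undistortPoints(np.array([[uv]],float),np.array(p["mtx"]),np.array(p["distortion"]))[0,0]
    R=M[:3,:3]; return -R.T@M[:3,3], R.T@np.array([n[0],n[1],1.])
def onz(p,uv,z):
    o,d=ray(p,uv); return (o+d*(z-o[2])/d[2])
E
python3 - <<'E'
from h import *
s=robot.get_state(); print({k:s[k] for k in("t","eef_pos","tool_rot","finger_gap","wrist_force")})
for n in("scene","top"):
    cv2.imwrite(f"pics/{n}0.png",cams.camera(n)); p=cams.camera_params(n); M=np.array(p["world_to_cam"]); print(n,-M[:3,:3].T@M[:3,3],M[:3,:3].round(2))
print(cams.camera_params("wrist")["mount"])
E
```

```text
{'t': 0.0, 'eef_pos': array([0.18742269, 0.59557316, 0.23791714]), 'tool_rot': array([-8.35005993e-05,  1.51752247e-01,  9.88418138e-01, -9.13196786e-04]), 'finger_gap': 0.08834246473685993, 'wrist_force': array([-0.19201615,  0.20991664,  0.21191538])}
scene [ 1.43331807 -0.22552992  0.94327399] [[ 0.33  0.94  0.02]
 [ 0.64 -0.21 -0.74]
 [-0.7   0.26 -0.67]]
top [0.45744135 0.09384561 1.25607959] [[ 0.02 -1.   -0.01]
 [-0.99 -0.01 -0.12]
 [ 0.12  0.02 -0.99]]
[[ 3.91992975e-05 -9.59622019e-01 -2.81292694e-01  7.16158478e-02]
 [ 9.99999999e-01  2.70238755e-05  4.71629437e-05  3.98354237e-05]
 [-3.76569804e-05 -2.81292696e-01  9.59622018e-01 -1.45796432e-01]
 [ 0.00000000e+00  0.00000000e+00  0.00000000e+00  1.00000000e+00]]
```

View pics/top0.png

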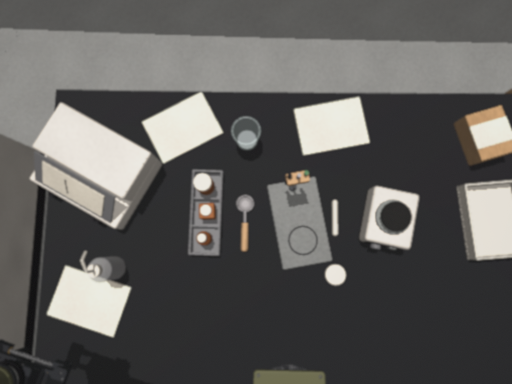

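View pics/scene0.png

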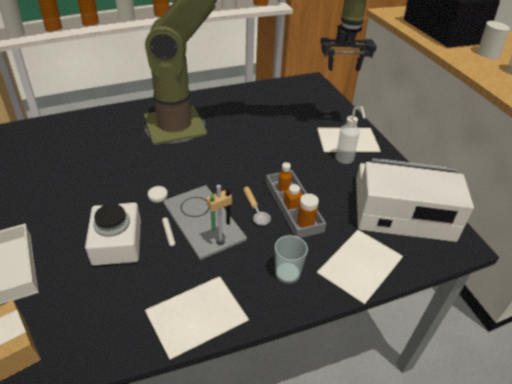

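The top view shows the jar (largest white cap) near (203,183) at the far end of the crate, the ring near (303,240) and the pad near (396,217). The rod is at (297,178). The scene view agrees: jar cap at (309,202), ring at (195,207), pad at (111,217).

```bash
python3 - <<'E'
from h import *
def blob(img,box,f,name):
    x0,y0,x1,y1=box; c=img[y0:y1,x0:x1]; c=cv2.resize(c,None,fx=4,fy=4,interpolation=cv2.INTER_CUBIC)
    m=f(c.astype(int)).astype(np.uint8)*255
    cs,_=cv2.findContours(m,cv2.RETR_EXTERNAL,cv2.CHAIN_APPROX_NONE); k=max(cs,key=cv2.contourArea)
    (cx,cy),ax,a=cv2.fitEllipse(cv2.convexHull(k)); 
    cv2.drawContours(c,[k],-1,(0,0,255),1); tiles.append(cv2.resize(c,(260,260)))
    return np.array([(cx+.5)/4-.5+x0,(cy+.5)/4-.5+y0]),np.array(ax)/4
white=lambda c:(c.min(2)>140)&(c.max(2)-c.min(2)<60)
dark=lambda c:c.max(2)<62
tiles=[]
T=cv2.imread("pics/top0.png");S=cv2.imread("pics/scene0.png");pt=cams.camera_params("top");ps=cams.camera_params("scene")
for n,im,p,box,f,z in [("cap",T,pt,(190,170,216,196),white,.1),("pad",T,pt,(376,198,416,238),dark,.124),("ring",T,pt,(284,221,322,259),lambda c:c.max(2)<55,.014),
 ("capS",S,ps,(294,190,324,220),white,.1),("padS",S,ps,(91,200,131,234),lambda c:c.max(2)<50,.124),("ringS",S,ps,(176,193,211,220),lambda c:c.max(2)<60,.014)]:
    c,a=blob(im,box,f,n); print(n,c.round(1),a.round(1),onz(p,c,z).round(4))
for n,uv,z in [("crateTL",(194,170),.036),("crateTR",(223,170),.036),("crateBL",(188,255),.036),("crateBR",(220,255),.036),("rod",(297,178),.175),("mixTL",(370,187),.098),("mixTR",(419,193),.098)]: print(n,onz(pt,uv,z).round(3))
cv2.imwrite("pics/t.png",np.vstack([np.hstack(tiles[:3]),np.hstack(tiles[3:])]))
E
```

```text
cap [201.7 181.4] [17.8 19. ] [0.6406 0.2581 0.1   ]
pad [395.2 216.3] [28.5 29.3] [ 0.5468 -0.2822  0.124 ]Traceback (most recent call last):
  File "<stdin>", line 15, in <module>
  File "<stdin>", line 5, in blob
ValueError: max() iterable argument is empty
```

```bash
python3 - <<'E'
from h import *
tiles=[]
T=cv2.imread("pics/top0.png");S=cv2.imread("pics/scene0.png");pt=cams.camera_params("top");ps=cams.camera_params("scene")
def blob(img,box,f):
    x0,y0,x1,y1=box; c=cv2.resize(img[y0:y1,x0:x1],None,fx=4,fy=4,interpolation=cv2.INTER_CUBIC)
    m=f(c.astype(int)).astype(np.uint8)*255
    cs,_=cv2.findContours(m,cv2.RETR_EXTERNAL,cv2.CHAIN_APPROX_NONE)
    k=max(cs,key=lambda k:cv2.contourArea(cv2.convexHull(k)))
    (cx,cy),ax,a=cv2.fitEllipse(cv2.convexHull(k)); cv2.drawContours(c,[k],-1,(0,0,255),1); tiles.append(cv2.resize(c,(260,260)))
    return np.array([(cx+.5)/4-.5+x0,(cy+.5)/4-.5+y0]),np.array(ax)/4
white=lambda c:(c.min(2)>140)&(c.max(2)-c.min(2)<60)
def loc(c):
    g=c.max(2).astype(np.float32); return g<cv2.GaussianBlur(g,(0,0),14)-5
dark=lambda c:c.max(2)<62
for n,im,p,box,f,z in [("cap",T,pt,(190,170,216,196),white,.1),("pad",T,pt,(376,198,416,238),dark,.124),("ring",T,pt,(284,221,322,259),loc,.014),
 ("capS",S,ps,(294,190,324,212),white,.1),("padS",S,ps,(91,200,131,234),lambda c:c.max(2)<50,.124),("ringS",S,ps,(176,195,211,219),loc,.014)]:
    c,a=blob(im,box,f); print(n,c.round(1),a.round(1),onz(p,c,z).round(4))
for n,uv,z in [("crateTL",(194,170),.036),("crateTR",(223,170),.036),("crateBL",(188,255),.036),("crateBR",(220,255),.036),("rod",(297,178),.175),("mixTL",(370,187),.098),("mixTR",(419,193),.098)]: print(n,onz(pt,uv,z).round(3))
cv2.imwrite("pics/t.png",np.vstack([np.hstack(tiles[:3]),np.hstack(tiles[3:])]))
E
```

```text
cap [201.7 181.4] [17.8 19. ] [0.6406 0.2581 0.1   ]
pad [395.2 216.3] [28.5 29.3] [ 0.5468 -0.2822  0.124 ]
ring [302.5 239.9] [30.6 31.1] [ 0.4798 -0.0397  0.014 ]
capS [309.2 200.6] [15.  17.8] [0.6477 0.2554 0.1   ]
padS [110.3 202.4] [39.1 51.2] [ 0.5087 -0.2771  0.124 ]
ringS [194.6 206.5] [21.3 30.6] [ 0.4828 -0.0401  0.014 ]
crateTL [0.686 0.292 0.036]
crateTR [0.687 0.204 0.036]
crateBL [0.43  0.301 0.036]
crateBR [0.431 0.206 0.036]
rod [ 0.642 -0.008  0.175]
mixTL [ 0.631 -0.222  0.098]
mixTR [ 0.616 -0.359  0.098]
```

View pics/t.png

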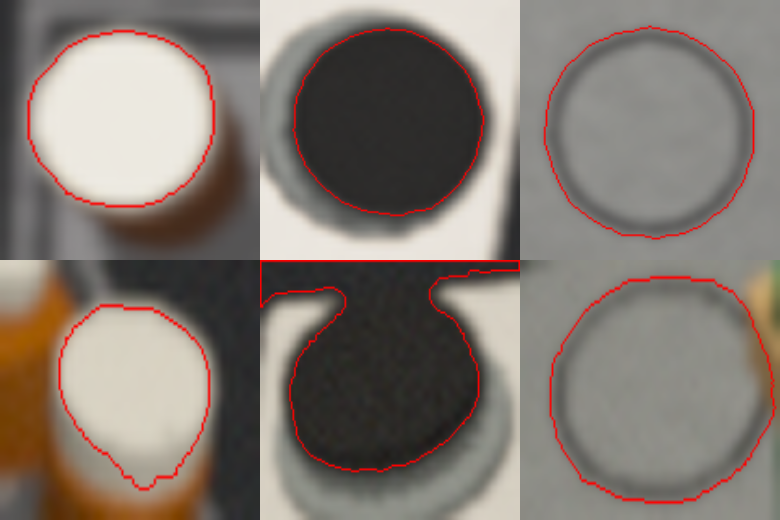

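The tiles show clean fits for the cap, pad and ring in the top view. The scene pad fit merged with the dark background, so I'm ignoring it. Estimates: jar (0.642, 0.258), pad (0.547, -0.282), ring (0.481, -0.040). First I'll raise the tool and align its axes with the world.

Request:
{"fn": "servo_tool", "kwargs": {
  "targets": [0,0,-0.5,0,0,-0.08,0,0,-1,0,0,-0.17,0,0,-1,0,0,-0.17,0,0,-1,0,0,-0.17],
  "claw": 0
}}

```text
t: 0.6
eef_pos: [0.1875, 0.5955, 0.3177]
tool_rot: [-0.0, 0.019, 1.0, -0.001]
wrist_force: [0.0, -0.7, 0.3]
finger_gap: 0.088
grip_force: 0.0
```

Request:
{"fn": "servo_tool", "kwargs": {
  "targets": [-0.49,-0.33,0,0,0,0,-0.97,-0.67,0,0,0,0,-0.97,-0.67,0,0,0,0]
}}

```text
t: 0.98
eef_pos: [0.2676, 0.5357, 0.3168]
tool_rot: [0.001, 0.023, 1.0, -0.003]
wrist_force: [0.0, -0.3, -0.3]
finger_gap: 0.088
grip_force: 0.0
```

Request:
{"fn": "servo_tool", "kwargs": {
  "targets": [-0.49,-0.33,0,0,0,0,-0.97,-0.67,0,0,0,0,-0.97,-0.67,0,0,0,0]
}}

```text
t: 1.35
eef_pos: [0.3419, 0.48, 0.3172]
tool_rot: [0.0, 0.022, 1.0, -0.002]
wrist_force: [-0.5, 0.3, 0.2]
finger_gap: 0.0881
grip_force: 0.0
```

Request:
{"fn": "servo_tool", "kwargs": {
  "targets": [-0.49,-0.33,0,0,0,0,-0.97,-0.67,0,0,0,0,-0.97,-0.67,0,0,0,0]
}}

```text
t: 1.72
eef_pos: [0.4165, 0.4243, 0.3174]
tool_rot: [0.0, 0.022, 1.0, -0.001]
wrist_force: [-0.6, 0.1, -0.5]
finger_gap: 0.0882
grip_force: 0.0
```

Request:
{"fn": "servo_tool", "kwargs": {
  "targets": [-0.49,-0.33,0,0,0,0,-0.97,-0.67,0,0,0,0,-0.97,-0.67,0,0,0,0]
}}

```text
t: 2.1
eef_pos: [0.4914, 0.3684, 0.3176]
tool_rot: [-0.0, 0.021, 1.0, -0.001]
wrist_force: [-0.9, 0.0, 0.0]
finger_gap: 0.088
grip_force: 0.0
```

Request:
{"fn": "servo_tool", "kwargs": {
  "targets": [-0.49,-0.33,0,0,0,0,-0.97,-0.67,0,0,0,0,-0.97,-0.67,0,0,0,0,-0.97,-0.67,0,0,0,0]
}}

```text
t: 2.6
eef_pos: [0.5628, 0.3167, 0.3182]
tool_rot: [-0.001, 0.017, 1.0, 0.001]
wrist_force: [0.4, 0.4, 0.1]
finger_gap: 0.0882
grip_force: 0.0
```

Use the wrist camera here to refine the jar position.

```bash
cat >> h.py <<'E'
from scipy.spatial.transform import Rotation as Ro
def wrist():
    s=robot.get_state(); im=cams.camera("wrist"); p=dict(cams.camera_params("wrist"))
    q=s["tool_rot"]; T=np.eye(4); T[:3,:3]=Ro.from_quat([q[1],q[2],q[3],q[0]]).as_matrix(); T[:3,3]=s["eef_pos"]
    p["world_to_cam"]=np.linalg.inv(T@np.array(p["mount"])); return s,im,p
def pix(p,X):
    M=np.array(p["world_to_cam"]); return cv2.projectPoints(np.array([X],float),cv2.Rodrigues(M[:3,:3])[0],M[:3,3],np.array(p["mtx"]),np.array(p["distortion"]))[0].ravel()
E
python3 - <<'E'
from h import *
s,im,p=wrist(); print(pix(p,[.642,.258,.1]))
cv2.imwrite("pics/w1.png",im)
E
```

```text
[207.69632108 228.10113776]
```

View pics/w1.png

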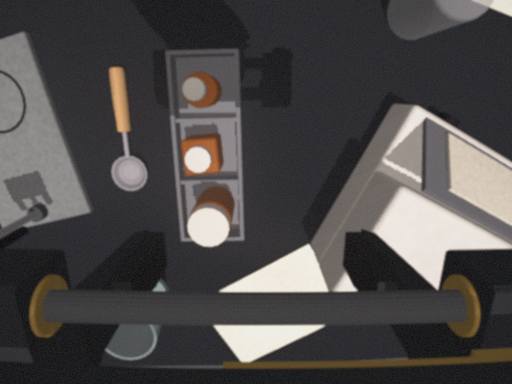

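The wrist view shows the jar cap at about (209,226), against a predicted (208,228). The device's nearest edge runs from (310,245) to (395,105).

```bash
python3 - <<'E'
from h import *
s,im,p=wrist()
c=im[195:250,180:240].astype(int); m=((c.min(2)>120)&(c.max(2)-c.min(2)<50)).astype(np.uint8)
k=max(cv2.findContours(m,0,cv2.CHAIN_APPROX_NONE)[0],key=cv2.contourArea)
(u,v),ax,_=cv2.fitEllipse(cv2.convexHull(k)); u+=180;v+=195; print(u,v,ax,onz(p,(u,v),.1), s["eef_pos"])
pt=cams.camera_params("top")
for z in(0,.1,.15,.2): print(z,onz(p,(313,245),z).round(3),onz(p,(395,105),z).round(3),onz(pt,(160,165),z).round(3),onz(pt,(127,225),z).round(3))
E
```

```text
203.08556365966797 223.691801071167 (44.8084831237793, 74.70328521728516) [0.63622019 0.25305465 0.1       ] [0.56262274 0.31689345 0.31842131]
0 [0.718 0.404 0.   ] [0.508 0.516 0.   ] [0.707 0.405 0.   ] [0.518 0.498 0.   ]
0.1 [0.669 0.385 0.1  ] [0.505 0.473 0.1  ] [0.687 0.38  0.1  ] [0.513 0.466 0.1  ]
0.15 [0.644 0.376 0.15 ] [0.503 0.452 0.15 ] [0.677 0.367 0.15 ] [0.51 0.45 0.15]
0.2 [0.62  0.367 0.2  ] [0.501 0.431 0.2  ] [0.667 0.355 0.2  ] [0.508 0.434 0.2  ]
```

Request:
{"fn": "servo_tool", "kwargs": {
  "targets": [-0.5,-0.35,0,0,0,0,-1,-0.69,0,0,0,0,-1,-0.69,0,0,0,0,-1,-0.69,0,0,0,0]
}}

```text
t: 3.2
eef_pos: [0.6415, 0.2578, 0.3186]
tool_rot: [-0.001, 0.018, 1.0, 0.001]
wrist_force: [-0.9, 1.2, -0.7]
finger_gap: 0.0882
grip_force: 0.0
```

Request:
{"fn": "servo_tool", "kwargs": {
  "targets": [0,0,0.5,0,0,0,0,0,1,0,0,0,0,0,1,0,0,0]
}}

```text
t: 3.58
eef_pos: [0.6394, 0.2569, 0.236]
tool_rot: [-0.004, 0.017, 1.0, -0.001]
wrist_force: [-0.4, -0.1, -0.1]
finger_gap: 0.0883
grip_force: 0.0
```

Request:
{"fn": "servo_tool", "kwargs": {
  "targets": [0,0,0.5,0,0,0,0,0,1,0,0,0,0,0,1,0,0,0,0,0,1,0,0,0,0,0,1,0,0,0]
}}

```text
t: 4.2
eef_pos: [0.6443, 0.2567, 0.1615]
tool_rot: [0.002, 0.019, 1.0, 0.001]
wrist_force: [-0.3, 0.2, -0.6]
finger_gap: 0.0881
grip_force: 0.0
```

Request:
{"fn": "servo_tool", "kwargs": {
  "targets": [0.04,0.02,0.4,0,0,0,0.04,0.02,0.75,0,0,0,0.04,0.02,0.75,0,0,0,0.04,0.02,0.75,0,0,0]
}}

```text
t: 4.7
eef_pos: [0.6411, 0.2579, 0.1006]
tool_rot: [0.001, 0.019, 1.0, 0.001]
wrist_force: [0.5, 0.4, 0.5]
finger_gap: 0.0881
grip_force: 0.0
```

Request:
{"fn": "servo_tool", "kwargs": {
  "targets": [0,0,0.25,0,0,0,0,0,0.5,0,0,0,0,0,0.7,0,0,0,0,0,0.7,0,0,0,0,0,0.7,0,0,0]
}}

```text
t: 5.32
eef_pos: [0.6401, 0.2575, 0.0428]
tool_rot: [0.0, 0.019, 1.0, 0.0]
wrist_force: [0.1, 1.2, -0.4]
finger_gap: 0.088
grip_force: 0.0
```

Request:
{"fn": "servo_tool", "kwargs": {
  "targets": [0,0,-0.04,0,0,0,0,0,-0.04,0,0,0,0,0,-0.04,0,0,0,0,0,-0.04,0,0,0,0,0,-0.04,0,0,0,0,0,-0.04,0,0,0,0,0,-0.04,0,0,0,0,0,-0.04,0,0,0,0,0,-0.04,0,0,0,0,0,-0.04,0,0,0],
  "claw": 1,
  "newtons": 40
}}

```text
t: 6.58
eef_pos: [0.6401, 0.2577, 0.0462]
tool_rot: [0.0, 0.019, 1.0, 0.0]
wrist_force: [-0.6, 0.6, 4.3]
finger_gap: 0.0527
grip_force: 40.0
```

Request:
{"fn": "servo_tool", "kwargs": {
  "targets": [0,0,-0.1,0,0,0,0,0,-0.3,0,0,0,0,0,-0.6,0,0,0,0,0,-1,0,0,0,0,0,-1,0,0,0,0,0,-1,0,0,0]
}}

```text
t: 7.32
eef_pos: [0.6392, 0.2567, 0.1251]
tool_rot: [-0.001, 0.019, 1.0, -0.001]
wrist_force: [-0.0, 0.4, -3.2]
finger_gap: 0.0526
grip_force: 40.0
```

Request:
{"fn": "servo_tool", "kwargs": {
  "targets": [0,0,-0.4,0,0,0,0,0,-0.8,0,0,0,0,0,-1,0,0,0,0,0,-1,0,0,0]
}}

```text
t: 7.82
eef_pos: [0.64, 0.2573, 0.2058]
tool_rot: [0.0, 0.019, 1.0, 0.0]
wrist_force: [-0.4, 0.9, -1.6]
finger_gap: 0.0527
grip_force: 40.0
```

Request:
{"fn": "servo_tool", "kwargs": {
  "targets": [0,0,-0.4,0,0,0,0,0,-0.8,0,0,0,0,0,-1,0,0,0,0,0,-1,0,0,0,0,0,-1,0,0,0]
}}

```text
t: 8.45
eef_pos: [0.639, 0.2568, 0.2839]
tool_rot: [-0.002, 0.019, 1.0, -0.001]
wrist_force: [0.4, -0.7, -2.4]
finger_gap: 0.0528
grip_force: 40.0
```

```bash
python3 - <<'E'
from h import *
cv2.imwrite("pics/s2.png",cams.camera("scene")); s=robot.get_state(); print(s["eef_pos"],s["wrist_force"],s["moment"],s["tool_rot"])
E
```

```text
[0.63898939 0.25678467 0.28389046] [ 0.43831577 -0.05138585 -1.68260026] [-0.00965383 -0.03958906  0.00046243] [-1.55532678e-03  1.87733401e-02  9.99822201e-01 -8.41757963e-04]
```

View pics/s2.png

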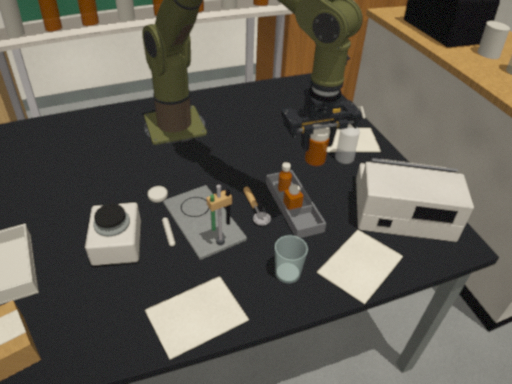

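The scene view shows the jar upright in the fingers at (317,147), with the other two bottles still in the crate. I'll carry it to the mixer above rod height, passing on the robot's side of the rod.

Request:
{"fn": "servo_tool", "kwargs": {
  "targets": [0.17,-0.33,0,0,0,0,0.35,-0.65,0,0,0,0,0.52,-0.98,0,0,0,0]
}}

```text
t: 8.88
eef_pos: [0.5942, 0.1795, 0.2846]
tool_rot: [-0.001, 0.019, 1.0, -0.0]
wrist_force: [0.5, 0.3, -2.9]
finger_gap: 0.0528
grip_force: 40.0
```

Request:
{"fn": "servo_tool", "kwargs": {
  "targets": [0.17,-0.33,0,0,0,0,0.35,-0.65,0,0,0,0,0.52,-0.98,0,0,0,0]
}}

```text
t: 9.25
eef_pos: [0.5497, 0.1027, 0.2849]
tool_rot: [-0.001, 0.019, 1.0, -0.0]
wrist_force: [-0.1, 0.2, -2.3]
finger_gap: 0.0529
grip_force: 40.0
```

Request:
{"fn": "servo_tool", "kwargs": {
  "targets": [0.17,-0.33,0,0,0,0,0.35,-0.65,0,0,0,0,0.52,-0.98,0,0,0,0]
}}

```text
t: 9.62
eef_pos: [0.5052, 0.0261, 0.2851]
tool_rot: [-0.001, 0.019, 1.0, -0.0]
wrist_force: [0.1, 0.3, -2.1]
finger_gap: 0.0531
grip_force: 40.0
```

Request:
{"fn": "servo_tool", "kwargs": {
  "targets": [-0.01,-0.32,0,0,0,0,-0.03,-0.64,0,0,0,0,-0.04,-0.96,0,0,0,0]
}}

```text
t: 10.0
eef_pos: [0.506, -0.0508, 0.2851]
tool_rot: [-0.001, 0.019, 1.0, 0.0]
wrist_force: [-0.3, -0.5, -2.5]
finger_gap: 0.0527
grip_force: 40.0
```

Request:
{"fn": "servo_tool", "kwargs": {
  "targets": [-0.01,-0.32,0,0,0,0,-0.03,-0.64,0,0,0,0,-0.04,-0.96,0,0,0,0]
}}

```text
t: 10.38
eef_pos: [0.5064, -0.1275, 0.285]
tool_rot: [-0.001, 0.019, 1.0, 0.0]
wrist_force: [-0.6, 0.2, -2.2]
finger_gap: 0.0529
grip_force: 40.0
```

Request:
{"fn": "servo_tool", "kwargs": {
  "targets": [-0.1,-0.32,0,0,0,0,-0.2,-0.64,0,0,0,0,-0.3,-0.95,0,0,0,0]
}}

```text
t: 10.75
eef_pos: [0.5276, -0.2044, 0.2849]
tool_rot: [-0.001, 0.019, 1.0, 0.0]
wrist_force: [-0.0, 0.2, -2.6]
finger_gap: 0.0528
grip_force: 40.0
```

Request:
{"fn": "servo_tool", "kwargs": {
  "targets": [-0.1,-0.32,0,0,0,0,-0.2,-0.64,0,0,0,0,-0.3,-0.95,0,0,0,0,-0.3,-0.95,0,0,0,0,-0.3,-0.95,0,0,0,0,-0.3,-0.95,0,0,0,0]
}}

```text
t: 11.5
eef_pos: [0.549, -0.2789, 0.2857]
tool_rot: [-0.0, 0.018, 1.0, 0.001]
wrist_force: [-0.5, 0.4, -2.3]
finger_gap: 0.0527
grip_force: 40.0
```

```bash
python3 - <<'E'
from h import *
s=robot.get_state();print(s["t"],s["eef_pos"],s["tool_rot"],s["wrist_force"],s["finger_gap"])
cv2.imwrite("pics/s3.png",cams.camera("scene"))
s,im,p=wrist(); cv2.imwrite("pics/w3.png",im)
E
```

```text
11.5 [ 0.54904765 -0.27885847  0.28571742] [-2.83439010e-04  1.78958764e-02  9.99839653e-01  5.70186209e-04] [-0.53103172  0.35285458 -2.32584424] 0.0526863854551779
```

View pics/w3.png

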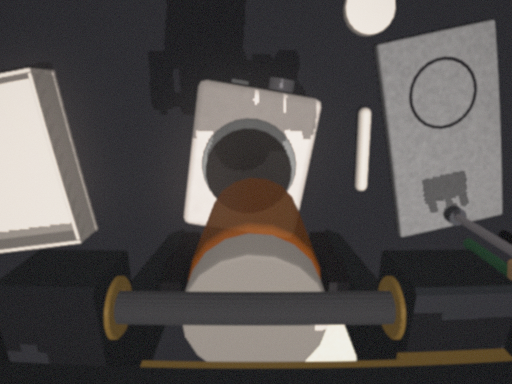

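The wrist view shows the jar held centrally, with the pad ahead and partly hidden, centred near (250,168). The ring is at (443,92).

```bash
python3 - <<'E'
from h import *
s,im,p=wrist(); print("pad",pix(p,[.547,-.282,.124]),"ring",pix(p,[.481,-.040,.014]))
for a in np.arange(0,360,60):
    print(a,pix(p,[.547+.042*np.cos(np.radians(a)),-.282+.042*np.sin(np.radians(a)),.124]).round(0), end=' ')
def loc(c):
    g=c.max(2).astype(np.float32); return (g<cv2.GaussianBlur(g,(0,0),12)-10).astype(np.uint8)
x0,y0=400,50; m=loc(im[y0:140,x0:486]); k=max(cv2.findContours(m,0,1)[0],key=lambda k:cv2.contourArea(cv2.convexHull(k)))
(u,v),ax,_=cv2.fitEllipse(cv2.convexHull(k)); print("\nring",u+x0,v+y0,ax,onz(p,(u+x0,v+y0),.014))
# dark pad row profile at several rows
for r in(135,150,165): print(r,im[r,190:310:4].max(1))
print(im[110:180:3,250].max(1))
E
```

```text
pad [251.71455524 170.26010379] ring [442.72949563  93.38435893]
0 [253. 211.] 60 [290. 190.] 120 [289. 147.] 180 [250. 126.] 240 [213. 150.] 300 [216. 192.] 
ring 442.85500717163086 92.19502639770508 (66.19317626953125, 75.53618621826172) [ 0.47954935 -0.0399882   0.014     ]
135 [ 59 142 234 238 239 236 107 102  99  73  54  52  51  49  52  47  50  50
  52  50  58  96 101 100 215 241 241 241 194 162]
150 [ 95 222 239 239 152  99  56  57  47  50  48  51  52  43  44  50  49  47
  45  45  45  52  49  50 119 158 221 240 240 239]
165 [178 233 239 194 104  66  63  68  59  53  48  52  55  49  49  51  50  49
  60  59  61  61  59  59  59  86 159 241 238 225]
[164 164 165 105 103 104  81  50  50  53  51  53  49  50  52  49  46  46
  46  50  54  59  59  84]
```

Request:
{"fn": "servo_tool", "kwargs": {
  "targets": [0,-0.02,0.4,0,0,0,0,-0.04,0.9,0,0,0,0,-0.04,0.9,0,0,0,0,-0.04,0.9,0,0,0]
}}

```text
t: 12.15
eef_pos: [0.55, -0.2836, 0.2153]
tool_rot: [0.001, 0.019, 1.0, -0.0]
wrist_force: [0.6, 0.6, -2.2]
finger_gap: 0.053
grip_force: 40.0
```

Request:
{"fn": "servo_tool", "kwargs": {
  "targets": [0,0,0.2,0,0,0,0,0,0.4,0,0,0,0,0,0.5,0,0,0,0,0,0.5,0,0,0,0,0,0.5,0,0,0]
}}

```text
t: 12.78
eef_pos: [0.5493, -0.2837, 0.1741]
tool_rot: [0.0, 0.019, 1.0, -0.0]
wrist_force: [-0.1, 0.7, -2.2]
finger_gap: 0.0528
grip_force: 40.0
```

Request:
{"fn": "servo_tool", "kwargs": {
  "targets": [0,0,0.03,0,0,0,0,0,0.06,0,0,0,0,0,0.1,0,0,0,0,0,0.13,0,0,0,0,0,0.16,0,0,0,0,0,0.16,0,0,0,0,0,0.16,0,0,0]
}}

```text
t: 13.65
eef_pos: [0.5491, -0.2837, 0.1614]
tool_rot: [0.0, 0.019, 1.0, -0.0]
wrist_force: [-0.2, -0.5, 3.7]
finger_gap: 0.0528
grip_force: 40.0
```

Request:
{"fn": "servo_tool", "kwargs": {
  "targets": [0,0,0.04,0,0,0,0,0,0.07,0,0,0,0,0,0.07,0,0,0,0,0,0.07,0,0,0]
}}

```text
t: 14.15
eef_pos: [0.5491, -0.2837, 0.1557]
tool_rot: [0.0, 0.019, 1.0, -0.0]
wrist_force: [-1.5, 1.6, 6.4]
finger_gap: 0.0528
grip_force: 40.0
```

Request:
{"fn": "servo_tool", "kwargs": {
  "targets": [0,0,0.02,0,0,0,0,0,0.03,0,0,0,0,0,0.03,0,0,0,0,0,0.03,0,0,0]
}}

```text
t: 14.65
eef_pos: [0.5494, -0.2837, 0.155]
tool_rot: [0.001, 0.019, 1.0, -0.0]
wrist_force: [-5.0, 2.5, 16.0]
finger_gap: 0.0529
grip_force: 40.0
```

On the stop: the force jumped to about 18 N. Holding there.

Request:
{"fn": "servo_tool", "kwargs": {
  "targets": [0,0,0,0,0,0,0,0,0,0,0,0,0,0,0,0,0,0,0,0,0,0,0,0,0,0,0,0,0,0,0,0,0,0,0,0,0,0,0,0,0,0,0,0,0,0,0,0,0,0,0,0,0,0,0,0,0,0,0,0,0,0,0,0,0,0,0,0,0,0,0,0,0,0,0,0,0,0,0,0,0,0,0,0,0,0,0,0,0,0,0,0,0,0,0,0,0,0,0,0,0,0,0,0,0,0,0,0,0,0,0,0,0,0,0,0,0,0,0,0]
}}

```text
t: 17.15
eef_pos: [0.5494, -0.2837, 0.155]
tool_rot: [0.001, 0.019, 1.0, -0.0]
wrist_force: [-4.8, 2.6, 16.2]
finger_gap: 0.0531
grip_force: 40.0
```

Request:
{"fn": "servo_tool", "kwargs": {
  "targets": [0,0,0,0,0,0,0,0,0,0,0,0,0,0,0,0,0,0,0,0,0,0,0,0,0,0,0,0,0,0]
}}

```text
t: 17.77
eef_pos: [0.5493, -0.2837, 0.155]
tool_rot: [0.001, 0.019, 1.0, -0.0]
wrist_force: [-4.9, 2.3, 15.7]
finger_gap: 0.0533
grip_force: 40.0
```

Request:
{"fn": "servo_tool", "kwargs": {
  "targets": [0,0,-0.1,0,0,0,0,0,-0.3,0,0,0,0,0,-0.6,0,0,0,0,0,-1,0,0,0,0,0,-1,0,0,0]
}}

```text
t: 18.4
eef_pos: [0.5506, -0.2842, 0.2351]
tool_rot: [0.002, 0.019, 1.0, -0.001]
wrist_force: [-0.2, 0.5, -2.0]
finger_gap: 0.0529
grip_force: 40.0
```

Request:
{"fn": "servo_tool", "kwargs": {
  "targets": [0,0,-0.2,0,0,0,0,0,-0.5,0,0,0,0,0,-0.5,0,0,0,0,0,-0.5,0,0,0]
}}

```text
t: 18.9
eef_pos: [0.5482, -0.2834, 0.2719]
tool_rot: [-0.001, 0.019, 1.0, 0.0]
wrist_force: [-0.1, 0.1, -2.3]
finger_gap: 0.0531
grip_force: 40.0
```

Request:
{"fn": "servo_tool", "kwargs": {
  "targets": [0.08,0.25,0,0,0,0,0.16,0.5,0,0,0,0,0.24,0.75,0,0,0,0]
}}

```text
t: 19.27
eef_pos: [0.531, -0.2221, 0.2716]
tool_rot: [-0.001, 0.019, 1.0, 0.001]
wrist_force: [0.3, 0.3, -2.3]
finger_gap: 0.0529
grip_force: 40.0
```

Request:
{"fn": "servo_tool", "kwargs": {
  "targets": [0.08,0.25,0,0,0,0,0.16,0.5,0,0,0,0,0.24,0.75,0,0,0,0]
}}

```text
t: 19.65
eef_pos: [0.5145, -0.1612, 0.2725]
tool_rot: [-0.0, 0.019, 1.0, 0.0]
wrist_force: [-0.2, -0.0, -1.5]
finger_gap: 0.0526
grip_force: 40.0
```

Request:
{"fn": "servo_tool", "kwargs": {
  "targets": [0.08,0.25,0,0,0,0,0.16,0.5,0,0,0,0,0.24,0.75,0,0,0,0]
}}

```text
t: 20.02
eef_pos: [0.4979, -0.1003, 0.2731]
tool_rot: [0.0, 0.019, 1.0, 0.0]
wrist_force: [0.6, 0.9, -1.5]
finger_gap: 0.053
grip_force: 40.0
```

Request:
{"fn": "servo_tool", "kwargs": {
  "targets": [0.08,0.25,0,0,0,0,0.16,0.5,0,0,0,0,0.24,0.75,0,0,0,0,0.24,0.75,0,0,0,0,0.24,0.75,0,0,0,0]
}}

```text
t: 20.65
eef_pos: [0.4815, -0.0417, 0.2732]
tool_rot: [0.0, 0.019, 1.0, -0.0]
wrist_force: [-0.6, 0.1, -1.7]
finger_gap: 0.0527
grip_force: 40.0
```

Request:
{"fn": "servo_tool", "kwargs": {
  "targets": [0,0,0.3,0,0,0,0,0,0.6,0,0,0,0,0,0.9,0,0,0,0,0,0.9,0,0,0,0,0,0.9,0,0,0]
}}

```text
t: 21.28
eef_pos: [0.482, -0.0415, 0.2017]
tool_rot: [0.001, 0.019, 1.0, -0.0]
wrist_force: [-0.2, -0.1, -1.8]
finger_gap: 0.053
grip_force: 40.0
```

Request:
{"fn": "servo_tool", "kwargs": {
  "targets": [0,0,0.3,0,0,0,0,0,0.6,0,0,0,0,0,0.9,0,0,0,0,0,0.9,0,0,0,0,0,0.9,0,0,0]
}}

```text
t: 21.9
eef_pos: [0.4823, -0.041, 0.1303]
tool_rot: [0.001, 0.019, 1.0, 0.0]
wrist_force: [-1.5, 0.1, -3.1]
finger_gap: 0.0532
grip_force: 40.0
```

Request:
{"fn": "servo_tool", "kwargs": {
  "targets": [0.01,0,0.25,0,0,0,0.01,0,0.5,0,0,0,0.01,0,0.75,0,0,0,0.01,0,0.84,0,0,0,0.01,0,0.84,0,0,0,0.01,0,0.84,0,0,0]
}}

```text
t: 22.65
eef_pos: [0.4812, -0.0409, 0.0628]
tool_rot: [0.001, 0.019, 1.0, 0.0]
wrist_force: [0.3, 0.5, -2.5]
finger_gap: 0.053
grip_force: 40.0
```

Request:
{"fn": "servo_tool", "kwargs": {
  "targets": [0,0,0.02,0,0,0,0,0,0.04,0,0,0,0,0,0.06,0,0,0,0,0,0.08,0,0,0,0,0,0.08,0,0,0]
}}

```text
t: 23.28
eef_pos: [0.4804, -0.0408, 0.0553]
tool_rot: [-0.0, 0.019, 1.0, 0.0]
wrist_force: [0.4, -0.4, -2.2]
finger_gap: 0.0528
grip_force: 40.0
```

Request:
{"fn": "servo_tool", "kwargs": {
  "targets": [0,0,0.01,0,0,0,0,0,0.02,0,0,0,0,0,0.02,0,0,0]
}}

```text
t: 23.65
eef_pos: [0.4805, -0.0408, 0.055]
tool_rot: [0.0, 0.019, 1.0, -0.0]
wrist_force: [-2.8, 0.6, 11.6]
finger_gap: 0.0533
grip_force: 40.0
```

Request:
{"fn": "servo_tool", "kwargs": {
  "targets": [0,0,-0.01,0,0,0,0,0,-0.01,0,0,0,0,0,-0.01,0,0,0]
}}

```text
t: 24.02
eef_pos: [0.4806, -0.0409, 0.0551]
tool_rot: [0.0, 0.019, 1.0, -0.0]
wrist_force: [-1.6, 0.1, 6.3]
finger_gap: 0.0533
grip_force: 40.0
```

Request:
{"fn": "servo_tool", "kwargs": {
  "targets": [0,0,0,0,0,0,0,0,0,0,0,0,0,0,0,0,0,0,0,0,0,0,0,0,0,0,0,0,0,0,0,0,0,0,0,0,0,0,0,0,0,0,0,0,0,0,0,0],
  "claw": 0
}}

```text
t: 25.02
eef_pos: [0.4805, -0.0409, 0.0547]
tool_rot: [0.0, 0.019, 1.0, 0.0]
wrist_force: [0.7, -0.2, -0.3]
finger_gap: 0.0881
grip_force: 0.0
```

Request:
{"fn": "servo_tool", "kwargs": {
  "targets": [0,0,-0.2,0,0,0,0,0,-0.5,0,0,0,0,0,-1,0,0,0,0,0,-1,0,0,0]
}}

```text
t: 25.52
eef_pos: [0.4821, -0.041, 0.1368]
tool_rot: [0.003, 0.019, 1.0, 0.0]
wrist_force: [0.2, -0.2, 0.1]
finger_gap: 0.0885
grip_force: 0.0
```

Request:
{"fn": "servo_tool", "kwargs": {
  "targets": [0,0,-0.5,0,0,0,0,0,-1,0,0,0,0,0,-1,0,0,0]
}}

```text
t: 25.9
eef_pos: [0.4819, -0.0409, 0.2161]
tool_rot: [0.002, 0.019, 1.0, 0.0]
wrist_force: [0.4, 0.2, 0.3]
finger_gap: 0.0882
grip_force: 0.0
```

Request:
{"fn": "servo_tool", "kwargs": {
  "targets": [0.2,0,-0.5,0,0,0,0.5,0,-0.6,0,0,0,0.5,0,-0.6,0,0,0,0.5,0,-0.6,0,0,0,0.5,0,-0.6,0,0,0]
}}

```text
t: 26.52
eef_pos: [0.441, -0.0393, 0.2618]
tool_rot: [-0.0, 0.019, 1.0, 0.0]
wrist_force: [-0.2, 0.1, 0.3]
finger_gap: 0.0881
grip_force: 0.0
```

```bash
python3 - <<'E'
from h import *
im=cams.camera("scene"); s=robot.get_state(); print(s["t"],s["eef_pos"],s["wrist_force"])
cv2.imwrite("pics/s4.png",np.hstack([cv2.resize(im[120:290,60:340],(560,340),interpolation=2)]))
p=cams.camera_params("scene"); q=pix(p,[.480,-.040,.109]); print(q,(q-[60,120])*2)
E
```

```text
26.575 [ 0.44097365 -0.0393108   0.26192238] [-0.49717231 -0.15449194 -0.53169452]
[192.49149219 182.3321171 ] [264.98298438 124.66423419]
```

View pics/s4.png

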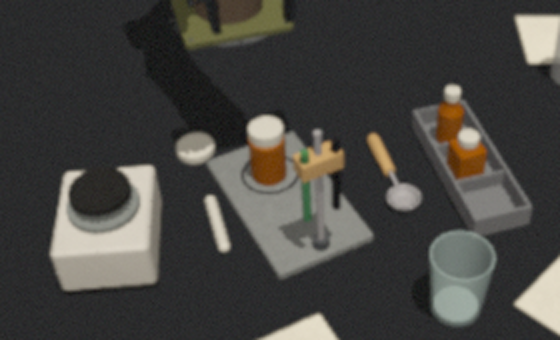

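The jar stands upright inside the ring, with its cap at (266,126) in the crop against a predicted (265,125). The bystanders look undisturbed and the pad is back up, so I'm handing in.

```bash
python3 -c "
from bench import robot
print(robot.hand_in())"
```

```text
the job is handed in; nothing more can be done
None
```

The jar was held on the mixer pad and kept on its stop for about 3 s, then set upright on the ring and released; the job is handed in at about 26.6 s of the 64 s, with no verdict returned.

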